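Knock the jammed die spacer out of its holder

TASK

The aluminium spacer has jammed between the two jaws of the spring-jaw holder. Pick up the long white plastic block and use its end to knock the spacer sideways along the jaws, from the side without a ledge, until it is right out of the jaws and standing on the holder's open ledge; do not take hold of the spacer while it is still in the jaws. Lay the block flat on the bench, then lift the spacer out and set it down gently in the steel tray.

Things in the scene. Friction and masses are not known exactly. Their poses are not given: they have to be found in the camera images.
- holder: Fixed holder, dark steel jaws on a grey plate; origin on the bench under the jaws' middle. Jaws: x -18 to 18 mm, tops at z 42, beyond y -22 (to -44) and +22 (to +56; sprung, closes 1 mm when empty). Base plate 116 wide, top z 12, x -24 to 118: the open ledge is x 18 to 118. Enter the channel from -x, push towards +x; the spacer is clear of the jaws once its centre passes x = 38. Sliding it takes about 7 to 14 N.
- spacer_mid (a point): The jammed spacer: an aluminium block 40 mm (its x, along the jaws) by 44 mm (its y, across) by 30 mm high with a 16 mm upright through hole, about 140 g. The point is its centre, half-way up. At the start it stands on the holder's base plate between the jaws, axes along the holder's, top flush with the jaws.
- block_mid (a point): The knocking block: a plain white plastic bar 150 mm long (its x) by 26 mm wide (its y) by 30 mm high, about 100 g, lying loose on the bench. The point is its centre, half-way up.
- tray_in (a point): Square open steel tray, 150 x 150 mm outside, walls 25 mm high and 5 mm thick, fixed to the bench; its axes run along its sides. The point is the centre of its inner floor, 5 mm above the bench.
Things that resemble listed ones, but are neither listed nor needed, are in the scene too. What is shaped like the part that bears block_mid but black or orange is not meant. There is more than one size of the part that bears tray_in; the job needs the middle-sized.

How it is judged (in metres and radians):
On the way, in this order (a step that is already met when the one before it is completed fails the run):
1. the block presses on the jammed spacer while it is in the jaws (contact force between block and spacer above 2 N and x of spacer_mid in the frame of holder below 0.034 m), for 0.02 s.
2. the spacer is out of the jaws, standing on the open ledge (x of spacer_mid in the frame of holder between 0.036 and 0.12 m and y of spacer_mid in the frame of holder between -0.04 and 0.04 m and z of spacer_mid in the frame of holder between 0.02 and 0.04 m), for 0.2 s.
3. the spacer is lifted off the holder by the gripper (z of spacer_mid in the frame of holder above 0.045 m and contact force between the fingers and spacer above 0.5 N), for 0.1 s.
At the end, for the whole second after the job is handed in: The spacer rests inside the tray on its floor (centre within 60 mm of the tray's middle along each side and under 30 mm above the floor), and the block lies on the bench on one of its long faces (centre 10 to 17.5 mm above the bench), both still (x of spacer_mid in the frame of tray_in between -0.06 and 0.06 m and y of spacer_mid in the frame of tray_in between -0.06 and 0.06 m and z of spacer_mid in the frame of tray_in below 0.03 m and linear speed of each of spacer, block below 0.02 m/s and height (world z) of block_mid between 0.01 and 0.0175 m); the robot touches nothing.
It fails at once if the fingers touch the spacer while it is still in the jaws (contact force between the fingers and spacer above 0.5 N and x of spacer_mid in the frame of holder between -0.034 and 0.034 m and y of spacer_mid in the frame of holder between -0.03 and 0.03 m and z of spacer_mid in the frame of holder below 0.04 m).
It fails at once if the spacer is dropped from more than about 40 mm (linear speed of spacer above 0.9 m/s and contact force between the fingers and spacer below 0.1 N).
It also fails if it takes over 70 s, if anything falls off the work surface, if the arm or the gripper's body presses on something with over 40 N, if the wrist force passes 120 N, or if a joint passes its speed limit or range.

ROBOT

A 6-joint arm with a two-finger parallel gripper is mounted at the origin on the work surface. World frame = base frame: x ahead of the robot, y to its left, z up, the work surface at z = 0. Lengths are in mm, angles in degrees, forces in N, time in s.
With the tool pointing down it reaches from about 300 to 875 mm from the base axis. Payload 6.4 kg.
Tool frame: the origin (TCP) lies at the very end of the fingers, on their centre line; the grasp point (between the pads) lies 19 mm behind it; z points along the fingers, y is the line along which they close (so a half turn about z gives the same grasp; the last joint's range is limited). The gripper opens to 88 mm and grips with 3 to 60 N. Pads are 18 mm wide; open, the fingers measure 123 mm over their backs; the gripper's body (75 mm by 187 mm) begins 45 mm behind the grasp point.
Start: joints at [-76.851, 10.359, 92.074, -0, 77.567, -11.82], TCP at [242.745, -521.264, 238.714] pointing down, gripper open.
Joint ranges: [-171.53, 171.53], [-51.25, 118.39], [17.06, 147.69], [-65.23, 245.23], [0, 150.52], [-178.68, 178.68]. Speed limits (degrees/s): [147.25, 147.25, 172.46, 180, 180, 180].

INTERFACE

Orientations are given as a 3x3 rotation matrix whose columns are the frame's x, y, z axes.
In Python, from workcell import ctrl gives the robot as it stands.
- The arm moves only by the tool move_arm, never from a script. Its argument "plan" is a list of rows, each an object with "gripper": the closure, from 0 (fully open) to 1 (shut); "slide": the shift along the tool's x, y, z in cm, a list of three; "yaw": the turn about the tool's z in rad. A call has 1 to 12 rows; each row is the pose to reach, as a shift and turn from the pose commanded when the call began, along the tool's axes at that moment; what a row does not reach only later rows make up. A row lasts 1/10 s, in which the tool goes at most 50 mm and 8.59 degrees, less where a joint would pass 70% of its speed; a pose out of reach is approached as far as the arm can. A call with a gripper value outside its range is refused whole. The fingers move at their own pace and stop on an object; "force" is the grip in N (left out, the last holds). Time passes only in rows, so rows that repeat a pose let the fingers close. It gives the time, the measured TCP pose, the force, the opening and the grip force at its end, in the units of the state.
- ctrl.state(): the state, without advancing time (a new reading comes with each control period).
- ctrl.read_camera(name): name is "scene" or "top" or "wrist"; returns a dict with "color" (384x512x3 uint8, red, green, blue), "intrinsics" (3x3 intrinsics, pixels), "k1" (the pictures are not rectified: a ray, as slopes to the right and down, at radius r is drawn at 1 + k1 r^2 times it, then the intrinsics apply), "eye" and "attitude" of the camera in the world. Camera axes: x right, y down, z forward; pixel columns grow to the right and rows downward; lengths in mm; the calibration is good to about 2 mm. A picture is of the moment at which its call begins. There is no depth.
- ctrl.job_done(): hands the job in; it is judged then, once.
The state is a dict: "clock": time; "q": joint angles; "joint_vel": joint speeds; "joint_efforts": joint torques, N m; "ee_pos": TCP position; "tool_rot": TCP orientation; "contact_force": force on the tool from outside, world axes, zero at the start; "wrist_torque": the same for the moment, N m; "grip_width": opening from 0.0 (shut) to 1.0 (fully open); "grasp_force": force on a finger pad.
Only numpy, scipy, OpenCV 4.12 (cv2) and the standard library are available. Lean on these libraries where they do the work, as an engineer would, in place of code of your own. Each camera call takes 0.05 s, during which the arm holds its last target. There are 200 camera calls.

## Working session

There is one attempt and no reset: what is moved stays moved. The work goes in short steps, Python scripts to look and compute and a tool call to move; the robot and the scene stay as the last step left them, time stands still between calls to the robot, and variables do not carry over. Pictures are saved under pics/ and viewed, at most 13 in all, crops included, and the job is handed in when it is done.

Besides the shell and the picture viewer there is one more tool, called after ">>>" as a command line: name --argument value ..., lists and objects as JSON in quotes. move_arm: Moves the arm, as the interface text tells. Its arguments: {"type":"object","properties":{"plan":{"type":"array","items":{"type":"object","properties":{"gripper":{"type":"number"},"slide":{"type":"array","items":{"type":"number"}},"yaw":{"type":"number"}}}},"force":{"type":"number"}},"required":["plan"]}

```bash
mkdir -p pics
cat > h.py <<'E'
import numpy as np, cv2, json
from workcell import ctrl
def snap(n,f=None):
    d=ctrl.read_camera(n)
    if f: cv2.imwrite('pics/'+f,cv2.cvtColor(d['color'],cv2.COLOR_RGB2BGR))
    return d
def ray(d,px):
    K=np.array(d['intrinsics'],float);k=d['k1']
    px=np.atleast_2d(px).astype(float)
    p=cv2.undistortPoints(px.reshape(-1,1,2),K,np.array([k,0,0,0,0.])).reshape(-1,2)
    return np.array(d['eye']),np.c_[p,np.ones(len(p))]@np.array(d['attitude']).T
def onz(d,px,z):
    e,r=ray(d,px); return e+r*((z-e[2])/r[:,2])[:,None]
E
python3 - <<'E'
from h import *
for n in('scene','top'):
    d=snap(n,n+'0.png'); print(n,d['intrinsics'],d['k1'],d['eye'],d['attitude'])
    np.save(n+'.npy',d,allow_pickle=True)
print(ctrl.state())
a=cv2.imread('pics/top0.png'); cv2.imwrite('pics/top0b.png',cv2.resize(a,(800,600),interpolation=cv2.INTER_CUBIC))
E
```

```text
scene [[428.26241087   0.         256.84804026]
 [  0.         428.26241087 191.81507186]
 [  0.           0.           1.        ]] -0.08595888154200026 [1355.18866495 -156.52391674 1032.23150336] [[ 0.10693748  0.71471801 -0.69118922]
 [ 0.99423678 -0.07156223  0.07982526]
 [ 0.00758951 -0.69574206 -0.71825162]]
top [[489.16602962   0.         244.32059172]
 [  0.         489.16602962 193.74840113]
 [  0.           0.           1.        ]] -0.050999739393075214 [ 156.46592897  -87.85402624 1584.37704874] [[ 0.010094   -0.98540846  0.16990668]
 [-0.9998247  -0.00726635  0.01725598]
 [-0.01576958 -0.17005108 -0.98530906]]
{'clock': 0.1, 'q': array([-7.68519538e+01,  1.03979492e+01,  9.21260343e+01, -6.10039213e-05,
        7.75660126e+01, -1.18193096e+01]), 'joint_vel': array([-0.00541834, -0.09552452, -0.1147429 ,  0.08160771, -0.09211393,
        0.11498737]), 'joint_efforts': array([ 1.57870352e-03, -4.34821057e+01, -3.42693293e+01,  7.04510207e-02,
        3.40708473e-02, -5.35509344e-05]), 'ee_pos': array([ 242.62048697, -520.77948467,  237.89624668]), 'tool_rot': array([[ 9.06548387e-01,  4.22101758e-01, -3.58302800e-04],
       [ 4.22101788e-01, -9.06547154e-01,  1.52931575e-03],
       [ 3.20708485e-04, -1.53763898e-03, -9.99998766e-01]]), 'contact_force': array([-0.5276083 ,  0.33379903, -0.67369089]), 'wrist_torque': array([-0.01976977, -0.01505195, -0.01386233]), 'grasp_force': 0.0, 'grip_width': 0.9973143482548645}
```

View pics/top0b.png

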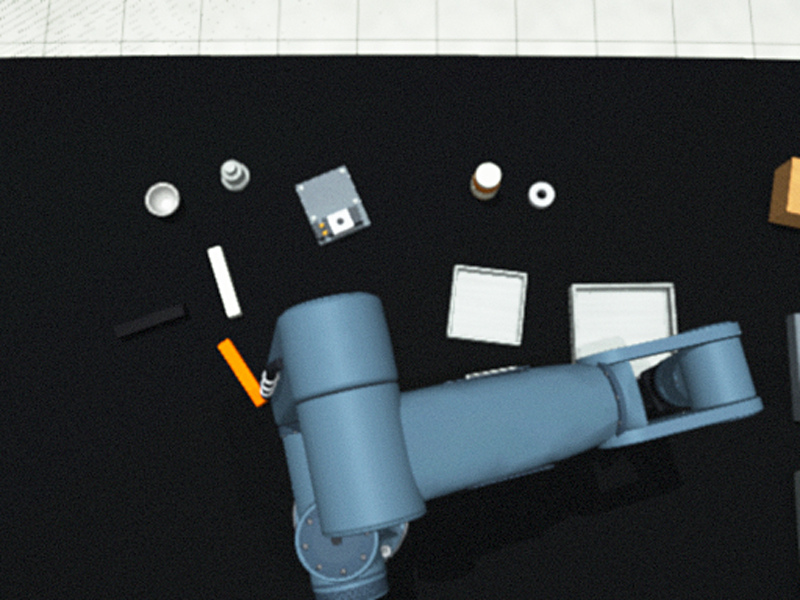

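View pics/scene0.png

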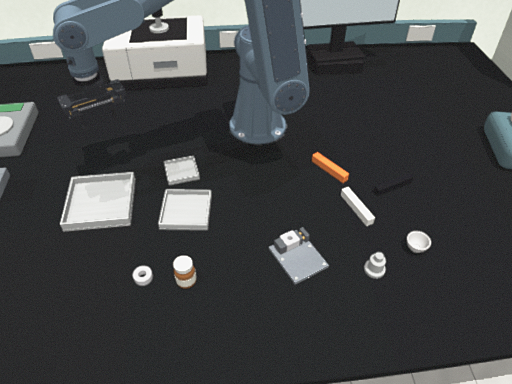

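The top view (800 px scale) shows the white block at (225,282), the holder at (333,205) with the spacer at (341,221) and its ledge pointing away from the robot. The middle tray is at (487,305). The scene view agrees, with the sprung jaw on the left (+y).

Run:
```python
from h import *
T=np.load('top.npy',allow_pickle=True).item();S=np.load('scene.npy',allow_pickle=True).item()
def comps(d,thr,box,z,name,up=4):
    x0,y0,x1,y1=box
    g=cv2.resize(d['color'][y0:y1,x0:x1],None,fx=up,fy=up,interpolation=cv2.INTER_CUBIC)
    m=((g.min(2)>thr)&((g.max(2).astype(int)-g.min(2))<50)).astype(np.uint8)
    cs,_=cv2.findContours(m,cv2.RETR_EXTERNAL,cv2.CHAIN_APPROX_NONE)
    for c in cs:
        if cv2.contourArea(c)<60*up*up/4: continue
        p=(c.reshape(-1,2)+.5)/up-.5+[x0,y0]
        w=onz(d,p,z)[:,:2].astype(np.float32)
        r=cv2.minAreaRect(w); b=cv2.boxPoints(r)
        print(name,'c',np.round(r[0],1),'size',np.round(r[1],1),'ang',round(r[2],1))
comps(T,150,(125,150,165,210),30,'block')
comps(T,190,(200,125,235,155),42,'spacer')
comps(T,100,(185,100,245,160),12,'plate')
comps(T,110,(280,165,345,225),25,'tray')
comps(S,150,(335,180,380,230),30,'blockS')
comps(S,110,(155,183,215,233),25,'trayS')
for n,d,b in(('t',T,(185,100,245,160)),('s',S,(260,220,335,285))):
    x0,y0,x1,y1=b
    cv2.imwrite(f'pics/h{n}.png',cv2.resize(cv2.cvtColor(d['color'][y0:y1,x0:x1],cv2.COLOR_RGB2BGR),(600*(x1-x0)//(y1-y0)//1 if n=='t' else 692,600),interpolation=cv2.INTER_CUBIC))
```

```text
block c [469.1 270.6] size [154.4  29.5] ang 19.3
spacer c [596.7  29.4] size [44.1 46.8] ang 24.8
plate c [641.1  48.6] size [143.4 119.3] ang 23.6
tray c [ 424.6 -277.5] size [154.6 154.8] ang 83.5
blockS c [478.9 271.5] size [170.   41.9] ang 14.6
trayS c [ 434.  -278.3] size [155.6 172.9] ang 83.4
```

View pics/ht.png

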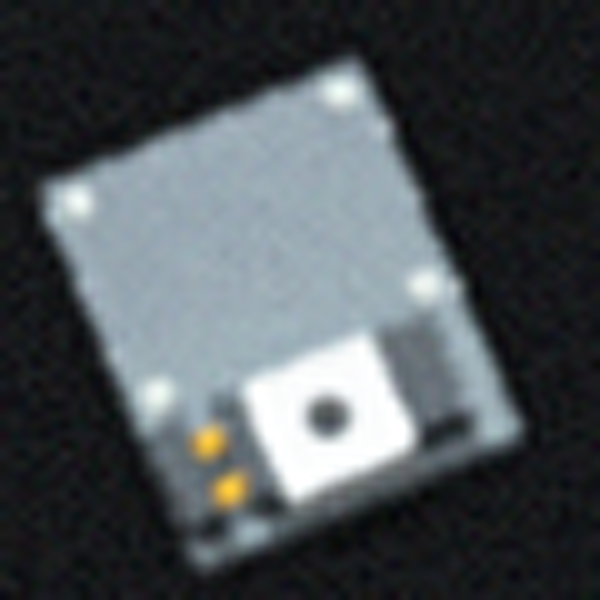

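>>> move_arm --plan '[{"slide": [4,-4.5,0]},{"slide": [8,-9,0]},{"slide": [12,-13.5,0]},{"slide": [15,-18,0]},{"slide": [18,-21.5,0]},{"slide": [21,-25,0]},{"slide": [24,-28.5,0]},{"slide": [27,-32,0]},{"slide": [30,-35.5,0]},{"slide": [33,-39,0]},{"slide": [36,-42.5,0]},{"slide": [39,-46,0]}]'

```text
validation failed for argument at $.pl...
```

>>> move_arm --plan '[{"slide": [3,-3.5,0.4],"yaw": 0.1},{"slide": [6,-7,0.8],"yaw": 0.1},{"slide": [9,-10.5,1.6],"yaw": 0.1},{"slide": [12,-14,2],"yaw": 0.1},{"slide": [13.4,-16.3,2],"yaw": 0.1},{"slide": [13.4,-16.3,2],"yaw": 0.1},{"slide": [13.4,-16.3,2],"yaw": 0.1},{"slide": [13.4,-16.3,2],"yaw": 0.1}]'

```text
validation failed for argument at $.pl...
```

Run:
```python
from h import *
d=snap('wrist','w1.png'); np.save('w1.npy',d,allow_pickle=True)
t=snap('top'); np.save('top1.npy',t,allow_pickle=True); s=ctrl.state(); print(s['ee_pos'],s['tool_rot'],s['clock'],d['eye'],d['attitude'],d['intrinsics'][0])
g=cv2.cvtColor(d['color'],cv2.COLOR_RGB2GRAY); m=(g>150).astype(np.uint8)
for c in cv2.findContours(m,0,1)[0]:
    if cv2.contourArea(c)>300:
        w=onz(d,c.reshape(-1,2),30)[:,:2].astype(np.float32); print(cv2.boundingRect(c),cv2.minAreaRect(w))
```

```text
[ 242.66221525 -520.92595214  238.14952847] [[ 9.06554596e-01  4.22088502e-01 -2.47864342e-04]
 [ 4.22088508e-01 -9.06553965e-01  1.09542687e-03]
 [ 2.37664686e-04 -1.09768496e-03 -9.99999369e-01]] 0.2 [ 318.5250975  -485.72944473  384.31998263] [[ 0.42143529 -0.85907111 -0.29049806]
 [-0.90685252 -0.40038591 -0.13156607]
 [-0.00328672  0.31888548 -0.94778755]] [335.00306222   0.         257.96783793]
(14, 9, 105, 124) ((239.91802978515625, -300.2153015136719), (102.56986236572266, 102.79668426513672), 10.148914337158203)
(223, 0, 239, 184) ((360.6395263671875, -554.796142578125), (185.33628845214844, 186.1414031982422), 1.3097435235977173)
(210, 0, 277, 197) ((364.8500671386719, -559.1693725585938), (211.3824920654297, 211.6289520263672), 0.9590663313865662)
```

View pics/w1.png

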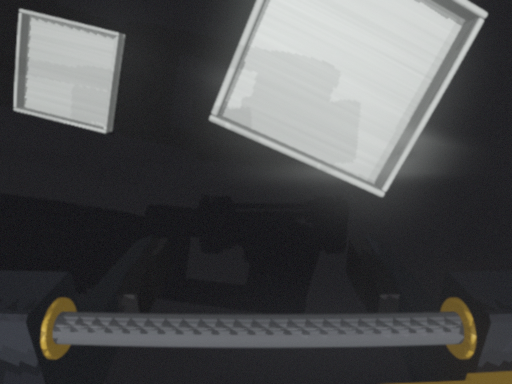

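The moves were refused because every row needs every field. The wrist view shows the small tray, about 100 mm, at (70,70) and the large one, about 190 mm, at (350,90). That confirms the 150 mm tray as the middle one.

>>> move_arm --plan '[{"gripper": 0,"yaw": 0,"slide": [3,-3.5,0]},{"gripper": 0,"yaw": 0,"slide": [6,-7,0]},{"gripper": 0,"yaw": 0,"slide": [9,-10.5,0]},{"gripper": 0,"yaw": 0,"slide": [12,-14,0]},{"gripper": 0,"yaw": 0,"slide": [15,-17.5,0]},{"gripper": 0,"yaw": 0,"slide": [18,-21,0]},{"gripper": 0,"yaw": 0,"slide": [21,-24.5,0]},{"gripper": 0,"yaw": 0,"slide": [24,-28,0]},{"gripper": 0,"yaw": 0,"slide": [27,-31.5,0]},{"gripper": 0,"yaw": 0,"slide": [30,-35,0]},{"gripper": 0,"yaw": 0,"slide": [33,-38.5,0]},{"gripper": 0,"yaw": 0,"slide": [36,-42,0]}]'

```text
clock: 1.4
ee_pos: [391.9, 13.4, 239.0]
tool_rot: [[0.907, 0.422, 0.001], [0.422, -0.907, -0.0], [0.001, 0.001, -1.0]]
contact_force: [0.5, -1.0, -0.3]
grip_width: 1.001
grasp_force: 0.0
```

>>> move_arm --plan '[{"gripper": 0,"slide": [2.5,-3.5,0.4],"yaw": 0.05},{"gripper": 0,"slide": [5,-7,0.8],"yaw": 0.1},{"gripper": 0,"slide": [7.5,-10.5,1.2],"yaw": 0.1},{"gripper": 0,"slide": [10,-14,1.6],"yaw": 0.1},{"gripper": 0,"slide": [12,-17,2],"yaw": 0.1},{"gripper": 0,"slide": [13.4,-20.3,2],"yaw": 0.1},{"gripper": 0,"slide": [13.4,-20.3,2],"yaw": 0.1},{"gripper": 0,"slide": [13.4,-20.3,2],"yaw": 0.1}]'

```text
clock: 2.2
ee_pos: [427.1, 252.3, 218.4]
tool_rot: [[0.943, 0.332, -0.001], [0.332, -0.943, -0.001], [-0.001, 0.0, -1.0]]
contact_force: [0.3, -0.1, -0.0]
grip_width: 0.998
grasp_force: 0.0
```

Run:
```python
from h import *
d=snap('wrist','w2.png'); np.save('w1.npy',d,allow_pickle=True)
t=snap('top'); np.save('top1.npy',t,allow_pickle=True); s=ctrl.state(); print(s['ee_pos'],s['tool_rot'],s['clock'])
g=cv2.cvtColor(d['color'],cv2.COLOR_RGB2GRAY); m=(g>150).astype(np.uint8)
for c in cv2.findContours(m,0,1)[0]:
    if cv2.contourArea(c)>300:
        w=onz(d,c.reshape(-1,2),30)[:,:2].astype(np.float32); print(cv2.boundingRect(c),cv2.minAreaRect(w))
```

```text
[427.50933089 251.18193606 218.58602431] [[ 9.44310961e-01  3.29054307e-01 -2.68784464e-04]
 [ 3.29054137e-01 -9.44310908e-01 -5.32913045e-04]
 [-4.29173434e-04  4.14790990e-04 -9.99999822e-01]] 2.3
(430, 372, 82, 12) ((238.5625762939453, -128.58230590820312), (20.981491088867188, 121.56548309326172), 15.520317077636719)
(56, 300, 421, 58) ((233.66574096679688, 171.4799041748047), (91.39288330078125, 549.345947265625), 17.071706771850586)
(40, 300, 19, 59) ((131.39376831054688, 434.14923095703125), (100.39764404296875, 21.230175018310547), 4.0468292236328125)
(210, 225, 50, 89) ((293.2972412109375, 233.75552368164062), (122.36781311035156, 26.979990005493164), 34.35273742675781)
(226, 31, 79, 157) ((477.0020751953125, 260.60015869140625), (152.18417358398438, 72.63235473632812), 26.58064842224121)
(459, 0, 53, 103) ((603.9718017578125, 79.3588638305664), (94.35478973388672, 54.93539047241211), 24.517833709716797)
```

View pics/w2.png

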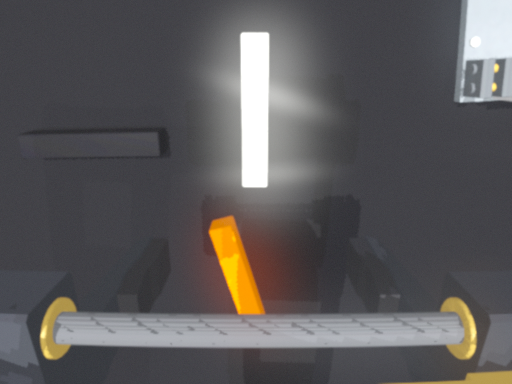

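Wrist view: the white block is at about (255,110), upright in the frame and so aligned with the tool. The orange bar is nearer at (235,260), so I'll check clearance to it.

Run:
```python
from h import *
d=np.load('w1.npy',allow_pickle=True).item(); t=np.load('top.npy',allow_pickle=True).item()
s=ctrl.state()
def show(d,m,z,n):
    for c in cv2.findContours(m.astype(np.uint8),0,1)[0]:
        if cv2.contourArea(c)>80:
            w=onz(d,c.reshape(-1,2)+0.,z)[:,:2].astype(np.float32); r=cv2.minAreaRect(w)
            dl=np.array([*r[0],0])-s['ee_pos']; print(n,cv2.boundingRect(c),np.round(r[0],1),np.round(r[1],1),round(r[2],1),'tool xy',np.round((dl@s['tool_rot'])[:2],1), np.round(cv2.boxPoints(r)).tolist())
a=d['color'].astype(int); m=(a.min(2)>225); m[200:]=0; show(d,m,30,'white')
for q,n in((d,'w'),(t,'t')):
    a=q['color'].astype(int); m=(a[...,0]-a[...,2]>100)
    if n=='w': m[330:]=0
    show(q,m,30,'orange '+n)
m=(t['color'].min(2)>190); m[:150]=0;m[210:]=0;m[:,165:]=0; show(t,m,30,'white t')
```

```text
white (241, 33, 28, 154) [471.3 272.1] [148.5  26.2] 19.1 tool xy [48.4 -5.5] [[397.0, 260.0], [405.0, 235.0], [546.0, 284.0], [537.0, 309.0]]
white (465, 0, 47, 58) [622.2  88.9] [50.5 46.7] 24.6 tool xy [130.5 217.2] [[589.0, 100.0], [609.0, 57.0], [655.0, 78.0], [635.0, 121.0]]
orange w (457, 301, 19, 29) [327.8 -58.8] [54.8 10.6] 49.6 tool xy [-196.1  259.8] [[306.0, -76.0], [314.0, -83.0], [350.0, -41.0], [341.0, -34.0]]
orange w (42, 299, 32, 31) [158.3 430. ] [20.6 64.1] 60.3 tool xy [-195.2 -257.5] [[125.0, 437.0], [181.0, 405.0], [191.0, 423.0], [136.0, 455.0]]
orange w (209, 216, 56, 99) [298.3 234.2] [134.5  33.3] 34.8 tool xy [-127.5  -26.6] [[234.0, 210.0], [253.0, 182.0], [363.0, 259.0], [344.0, 286.0]]
orange t (139, 216, 32, 44) [279.6 223.3] [154.6  31.1] 35.2 tool xy [-148.7  -22.4] [[207.0, 191.0], [225.0, 166.0], [352.0, 255.0], [334.0, 281.0]]
orange t (503, 101, 9, 36) [ 686.8 -935.7] [ 27.1 123.5] 84.7 tool xy [-145.6 1206. ] [[624.0, -943.0], [747.0, -955.0], [750.0, -928.0], [627.0, -917.0]]
white t (133, 158, 20, 45) [469.1 270.7] [151.   26.6] 19.1 tool xy [45.8 -4.8] [[393.0, 259.0], [402.0, 233.0], [545.0, 283.0], [536.0, 308.0]]
```

>>> move_arm --force 40 --plan '[{"gripper": 0,"yaw": 0,"slide": [1,-0.3,3]},{"gripper": 0,"yaw": 0,"slide": [2,-0.5,6.5]},{"gripper": 0,"yaw": 0,"slide": [2,-0.5,10]},{"gripper": 0,"yaw": 0,"slide": [2,-0.5,13.5]},{"gripper": 0,"yaw": 0,"slide": [2,-0.5,17]},{"gripper": 0,"yaw": 0,"slide": [2,-0.5,19]},{"gripper": 0,"yaw": 0,"slide": [2,-0.5,20.5]},{"gripper": 0,"yaw": 0,"slide": [2,-0.5,21.4]},{"gripper": 0,"yaw": 0,"slide": [2,-0.5,21.4]},{"gripper": 0,"yaw": 0,"slide": [2,-0.5,21.4]}]'

```text
clock: 3.3
ee_pos: [445.5, 263.0, 5.4]
tool_rot: [[0.944, 0.329, 0.001], [0.329, -0.944, 0.0], [0.001, 0.0, -1.0]]
contact_force: [-0.1, 1.1, 0.7]
grip_width: 1.002
grasp_force: 0.0
```

>>> move_arm --force 40 --plan '[{"gripper": 0.4,"yaw": 0,"slide": [0,0,0]},{"gripper": 0.7,"yaw": 0,"slide": [0,0,0]},{"gripper": 1,"yaw": 0,"slide": [0,0,0]},{"gripper": 1,"yaw": 0,"slide": [0,0,0]},{"gripper": 1,"yaw": 0,"slide": [0,0,0]},{"gripper": 1,"yaw": 0,"slide": [0,0,0]},{"gripper": 1,"yaw": 0,"slide": [0,0,0]},{"gripper": 1,"yaw": 0,"slide": [0,0,0]},{"gripper": 1,"yaw": 0,"slide": [0,0,0]},{"gripper": 1,"yaw": 0,"slide": [0,0,0]},{"gripper": 1,"yaw": 0,"slide": [0,0,0]}]'

```text
clock: 4.4
ee_pos: [444.8, 263.3, 4.7]
tool_rot: [[0.944, 0.33, -0.0], [0.33, -0.944, -0.0], [-0.0, -0.0, -1.0]]
contact_force: [-0.3, 0.7, -0.1]
grip_width: 0.295
grasp_force: 40.0
```

>>> move_arm --plan '[{"gripper": 1,"yaw": 0,"slide": [0,0,-1.5]},{"gripper": 1,"yaw": 0,"slide": [0,0,-4]},{"gripper": 1,"yaw": 0,"slide": [0,0,-7]},{"gripper": 1,"yaw": 0,"slide": [-1,3,-9]},{"gripper": 1,"yaw": -0.01,"slide": [-2,6.5,-10]},{"gripper": 1,"yaw": -0.02,"slide": [-3,10,-10]},{"gripper": 1,"yaw": -0.04,"slide": [-4,14,-10]},{"gripper": 1,"yaw": -0.05,"slide": [-5,18,-10]},{"gripper": 1,"yaw": -0.07,"slide": [-6.5,22,-10]},{"gripper": 1,"yaw": -0.077,"slide": [-7.5,26,-10]},{"gripper": 1,"yaw": -0.077,"slide": [-8.2,28.2,-10]},{"gripper": 1,"yaw": -0.077,"slide": [-8.2,28.2,-10]}]'

```text
clock: 5.6
ee_pos: [460.6, -32.6, 104.9]
tool_rot: [[0.918, 0.398, 0.001], [0.398, -0.918, -0.001], [0.0, 0.001, -1.0]]
contact_force: [-0.2, 0.8, -0.7]
grip_width: 0.293
grasp_force: 40.0
```

Run:
```python
from h import *
d=snap('wrist','w3.png'); np.save('w3.npy',d,allow_pickle=True)
s=ctrl.state(); print(s['ee_pos'],s['tool_rot'],s['clock'],s['grip_width'])
```

```text
[460.26928019 -30.9900142  104.68551335] [[ 9.17271241e-01  3.98263058e-01 -8.49688530e-05]
 [ 3.98263067e-01 -9.17271214e-01  2.21913736e-04]
 [ 1.04405604e-05 -2.37395044e-04 -9.99999972e-01]] 5.65 0.2890227573650458
```

View pics/w3.png

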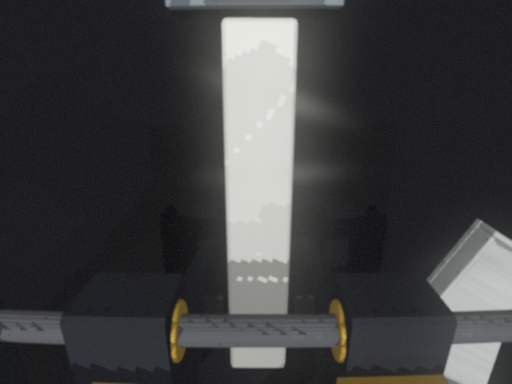

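The held block fills the centre, with its front end at (259,20). The plate's near edge spans about columns 166–343 at row 8 and is level, so it is well aligned.

Run:
```python
from h import *
d=np.load('w3.npy',allow_pickle=True).item(); s=ctrl.state(); P,R=s['ee_pos'],s['tool_rot']
g=cv2.cvtColor(d['color'],cv2.COLOR_RGB2GRAY).astype(int)
print(g[0:14,175],g[0:14,335]); print(g[4,160:172],g[4,336:350])
for px,z in(([175,8.5],0),([335,8.5],0),([166,4],12),([343.5,4],12)):
    print(px,np.round((onz(d,px,z)[0]-P)@R,1))
# block edges
m=(g>110);
for r in(40,100,180):
    c=np.where(m[r,180:330])[0]+180; a=[(onz(d,[x,r],130.3)[0]-P)@R if 0 else (onz(d,[x,r],104.7+25.3)[0]-P)@R for x in(c[0]-.5,c[-1]+.5)]; print(r,c[0],c[-1],np.round(a,1).tolist())
col=np.where(m[:60,258])[0]; print(col[:5],np.round((onz(d,[258,20],130)[0]-P)@R,1))
```

```text
[111 109 107 109 105 100  88  75  69  60  48  35  34  35] [149 151 150 148 135 111  83  71  67  54  46  44  48  43]
[ 37  37  36  37  62 100 134 143 144 134 118 107] [136 135 136 134 134 132 125 103  67  47  43  44  42  41]
[175, 8.5] [128.8 -55.1 104.7]
[335, 8.5] [128.6  54.  104.7]
[166, 4] [129.5 -58.1  92.7]
[343.5, 4] [129.2  56.9  92.7]
40 221 297 [[95.3, -11.1, -25.3], [95.3, 14.8, -25.3]]
100 222 299 [[75.6, -11.4, -25.3], [75.6, 16.1, -25.3]]
180 225 293 [[46.1, -11.3, -25.3], [46.1, 14.9, -25.3]]
[0 1 2 3 4] [101.5   1.5 -25.3]
```

>>> move_arm --force 50 --plan '[{"gripper": 1,"yaw": 0,"slide": [0,-0.1,2]},{"gripper": 1,"yaw": 0,"slide": [0,-0.1,5]},{"gripper": 1,"yaw": 0,"slide": [0,-0.1,7]},{"gripper": 1,"yaw": 0,"slide": [0,-0.1,8.4]},{"gripper": 1,"yaw": 0,"slide": [0,-0.1,8.4]},{"gripper": 1,"yaw": 0,"slide": [0,-0.1,8.4]},{"gripper": 1,"yaw": 0,"slide": [0.8,-0.1,8.4]},{"gripper": 1,"yaw": 0,"slide": [1.4,-0.1,8.4]},{"gripper": 1,"yaw": 0,"slide": [1.8,-0.1,8.4]},{"gripper": 1,"yaw": 0,"slide": [1.8,-0.1,8.4]}]'

```text
clock: 6.65
ee_pos: [477.5, -21.7, 21.3]
tool_rot: [[0.916, 0.402, 0.001], [0.402, -0.916, -0.0], [0.001, 0.001, -1.0]]
contact_force: [0.6, 0.1, -1.3]
grip_width: 0.291
grasp_force: 50.0
```

>>> move_arm --plan '[{"gripper": 1,"yaw": 0,"slide": [0.3,0,0]},{"gripper": 1,"yaw": 0,"slide": [0.6,0,0]},{"gripper": 1,"yaw": 0,"slide": [0.9,0,0]},{"gripper": 1,"yaw": 0,"slide": [1.2,0,0]},{"gripper": 1,"yaw": 0,"slide": [1.5,0,0]},{"gripper": 1,"yaw": 0,"slide": [1.8,0,0]},{"gripper": 1,"yaw": 0,"slide": [2.1,0,0]}]'

```text
clock: 7.35
ee_pos: [493.1, -14.1, 20.0]
tool_rot: [[0.916, 0.401, -0.006], [0.401, -0.916, -0.001], [-0.006, -0.002, -1.0]]
contact_force: [-10.6, -7.8, 3.9]
grip_width: 0.288
grasp_force: 50.0
```

>>> move_arm --plan '[{"gripper": 1,"yaw": 0,"slide": [0.3,0,0]},{"gripper": 1,"yaw": 0,"slide": [0.6,0,0]},{"gripper": 1,"yaw": 0,"slide": [0.9,0,0]},{"gripper": 1,"yaw": 0,"slide": [1.2,0,0]},{"gripper": 1,"yaw": 0,"slide": [1.5,0,0]},{"gripper": 1,"yaw": 0,"slide": [1.8,0,0]}]'

```text
clock: 7.95
ee_pos: [509.1, -7.0, 19.8]
tool_rot: [[0.916, 0.401, -0.007], [0.401, -0.916, -0.001], [-0.007, -0.002, -1.0]]
contact_force: [-12.0, -7.7, 4.3]
grip_width: 0.293
grasp_force: 50.0
```

>>> move_arm --plan '[{"gripper": 1,"yaw": 0,"slide": [0.3,0,0]},{"gripper": 1,"yaw": 0,"slide": [0.6,0,0]},{"gripper": 1,"yaw": 0,"slide": [0.9,0,0]},{"gripper": 1,"yaw": 0,"slide": [1.2,0,0]},{"gripper": 1,"yaw": 0,"slide": [1.5,0,0]},{"gripper": 1,"yaw": 0,"slide": [1.8,0,0]},{"gripper": 1,"yaw": 0,"slide": [1.8,0,0]}]'

```text
clock: 8.65
ee_pos: [529.2, 1.3, 20.8]
tool_rot: [[0.916, 0.401, 0.001], [0.401, -0.916, 0.0], [0.001, 0.0, -1.0]]
contact_force: [0.9, -0.7, -1.2]
grip_width: 0.289
grasp_force: 50.0
```

Run:
```python
from h import *
for n in('top','wrist'):
    d=snap(n); np.save(n+'4.npy',d,allow_pickle=True)
    c=cv2.cvtColor(d['color'],cv2.COLOR_RGB2BGR)
    if n=='top': c=cv2.resize(c[95:165,180:250],(384,384),interpolation=cv2.INTER_CUBIC); a=c
cv2.imwrite('pics/p4.png',cv2.resize(np.hstack([a,c]),(800,343)))
s=ctrl.state(); print(s['ee_pos'],s['clock'],s['contact_force'])
```

```text
[529.00953625   1.23376865  20.78921298] 8.75 [ 0.34736427 -0.55593167 -1.0635729 ]
```

View pics/p4.png

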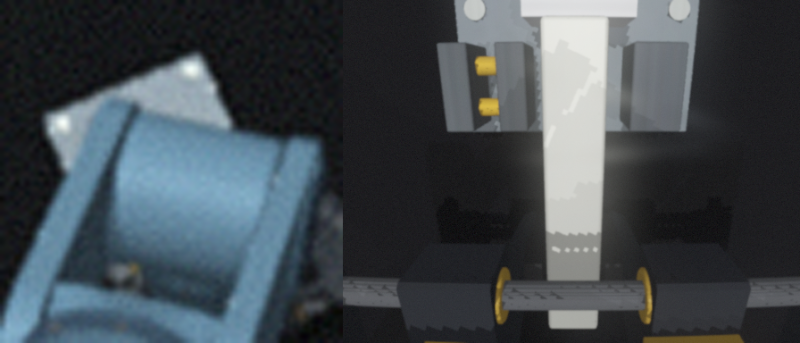

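The wrist view shows the spacer's rear edge at row 18, beyond the jaws' far edge at row 42, so it is out on the ledge. I'll nudge it 10 mm more for finger room, then back out and lay the block down.

>>> move_arm --plan '[{"gripper": 1,"yaw": 0,"slide": [0.3,0,0]},{"gripper": 1,"yaw": 0,"slide": [0.6,0,0]},{"gripper": 1,"yaw": 0,"slide": [0.9,0,0]},{"gripper": 1,"yaw": 0,"slide": [1.0,0,0]},{"gripper": 1,"yaw": 0,"slide": [1.0,0,0]},{"gripper": 1,"yaw": 0,"slide": [0,0,0]},{"gripper": 1,"yaw": 0,"slide": [-2,0,0]},{"gripper": 1,"yaw": 0,"slide": [-4,0,0]},{"gripper": 1,"yaw": 0,"slide": [-6,0,0]},{"gripper": 1,"yaw": 0,"slide": [-8,0,0]},{"gripper": 1,"yaw": 0,"slide": [-10,0,0]},{"gripper": 1,"yaw": 0,"slide": [-11,0,0]}]'

```text
clock: 9.95
ee_pos: [425.8, -43.2, 20.5]
tool_rot: [[0.916, 0.401, -0.001], [0.401, -0.916, 0.0], [-0.001, -0.001, -1.0]]
contact_force: [-0.3, 0.7, -0.6]
grip_width: 0.292
grasp_force: 50.0
```

>>> move_arm --plan '[{"gripper": 1,"yaw": 0,"slide": [0,0,0.5]},{"gripper": 1,"yaw": 0,"slide": [0,0,1]},{"gripper": 1,"yaw": 0,"slide": [0,0,1.4]},{"gripper": 1,"yaw": 0,"slide": [0,0,1.6]},{"gripper": 1,"yaw": 0,"slide": [0,0,1.6]},{"gripper": 1,"yaw": 0,"slide": [0,0,1.6]}]'

```text
clock: 10.55
ee_pos: [428.2, -42.8, 4.6]
tool_rot: [[0.916, 0.402, -0.0], [0.402, -0.916, 0.0], [-0.0, -0.0, -1.0]]
contact_force: [-0.7, 0.7, 1.9]
grip_width: 0.292
grasp_force: 50.0
```

>>> move_arm --plan '[{"gripper": 0.65,"yaw": 0,"slide": [0,0,0]},{"gripper": 0.5,"yaw": 0,"slide": [0,0,0]},{"gripper": 0,"yaw": 0,"slide": [0,0,0]},{"gripper": 0,"yaw": 0,"slide": [0,0,0]},{"gripper": 0,"yaw": 0,"slide": [0,0,0]},{"gripper": 0,"yaw": 0,"slide": [0,0,0]},{"gripper": 0,"yaw": 0,"slide": [0,0,-2]},{"gripper": 0,"yaw": 0,"slide": [0,0,-5]},{"gripper": 0,"yaw": 0,"slide": [0,0,-8]},{"gripper": 0,"yaw": 0,"slide": [0,0,-12]},{"gripper": 0,"yaw": 0,"slide": [3,0,-15]},{"gripper": 0,"yaw": 0,"slide": [7,0,-15]}]'

```text
clock: 11.75
ee_pos: [495.2, -15.8, 159.9]
tool_rot: [[0.917, 0.4, 0.009], [0.4, -0.917, -0.003], [0.007, 0.006, -1.0]]
contact_force: [1.0, -1.0, 0.2]
grip_width: 0.997
grasp_force: 0.0
```

>>> move_arm --plan '[{"gripper": 0,"yaw": 0,"slide": [2,0,0]},{"gripper": 0,"yaw": 0,"slide": [3,0,0]},{"gripper": 0,"yaw": 0,"slide": [3,0,0]},{"gripper": 0,"yaw": 0,"slide": [3,0,0]}]'

```text
clock: 12.15
ee_pos: [518.3, -3.0, 154.0]
tool_rot: [[0.916, 0.401, -0.002], [0.401, -0.916, 0.0], [-0.002, -0.001, -1.0]]
contact_force: [0.4, 0.2, -0.1]
grip_width: 1.001
grasp_force: 0.0
```

Run:
```python
from h import *
d=snap('wrist','w5.png'); np.save('w5.npy',d,allow_pickle=True)
s=ctrl.state(); P,R=s['ee_pos'],s['tool_rot'];print(P,s['clock'],s['grip_width'])
m=(d['color'].min(2)>200); m[250:]=0
for c in cv2.findContours(m.astype(np.uint8),0,1)[0]:
    if cv2.contourArea(c)>300:
        w=((onz(d,c.reshape(-1,2)+0.,42)-P)@R)[:,:2].astype(np.float32); r=cv2.minAreaRect(w); print(cv2.boundingRect(c),np.round(r[0],1),np.round(r[1],1),round(r[2],1))
```

```text
[518.2318893   -3.13449894 154.0755604 ] 12.2 1.0016016191256665
(244, 174, 30, 76) [-24.3  -0.2] [24.2 68. ] 89.2
(188, 0, 147, 95) [103.7   1.5] [ 64. 102.] 0.0
```

View pics/w5.png

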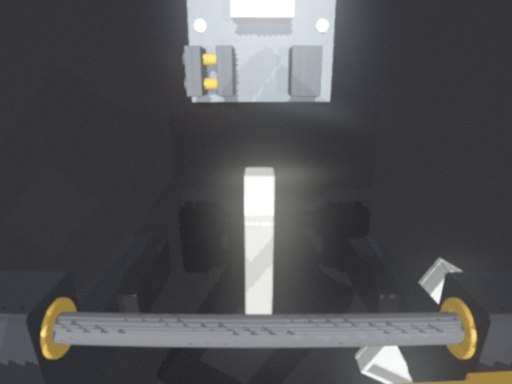

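Now the block lies flat at (259,240), the jaws are empty and the spacer is on the ledge at (262,8). I'll move forward for a proper look at the spacer.

>>> move_arm --plan '[{"gripper": 0,"yaw": 0,"slide": [3,0,0]},{"gripper": 0,"yaw": 0,"slide": [6,0,-1]},{"gripper": 0,"yaw": 0,"slide": [8,0,-2]},{"gripper": 0,"yaw": 0,"slide": [9,0,-3]},{"gripper": 0,"yaw": 0,"slide": [9,0,-3]},{"gripper": 0,"yaw": 0,"slide": [9,0,-3]}]'

```text
clock: 12.8
ee_pos: [601.0, 32.7, 184.3]
tool_rot: [[0.916, 0.401, -0.001], [0.401, -0.916, -0.0], [-0.001, -0.0, -1.0]]
contact_force: [-1.2, 0.2, -0.0]
grip_width: 1.0
grasp_force: 0.0
```

Run:
```python
from h import *
d=snap('wrist','w6.png'); np.save('w6.npy',d,allow_pickle=True)
s=ctrl.state(); P,R=s['ee_pos'],s['tool_rot'];print(P,s['clock'],np.degrees(np.arctan2(R[1,0],R[0,0])))
for th in(215,230,240,250):
  m=(d['color'].min(2)>th); m[250:]=0
  for c in cv2.findContours(m.astype(np.uint8),0,1)[0]:
    if cv2.contourArea(c)>300:
        w=((onz(d,c.reshape(-1,2)+0.,42)-P)@R)[:,:2].astype(np.float32); r=cv2.minAreaRect(w); print(th,cv2.boundingRect(c),np.round(r[0],1),np.round(r[1],1),round(r[2],1))
```

```text
[600.59622729  32.73027986 183.92552904] 12.85 23.621786128668557
215 (234, 88, 55, 49) [55.3  2.1] [40.1 45.5] 0.0
230 (235, 89, 53, 48) [54.9  2.2] [39.3 44.4] 0.0
240 (235, 89, 53, 48) [55.1  2. ] [39.3 43.8] 0.5
250 (235, 89, 52, 47) [55.3  2. ] [38.4 43.1] 0.0
```

View pics/w6.png

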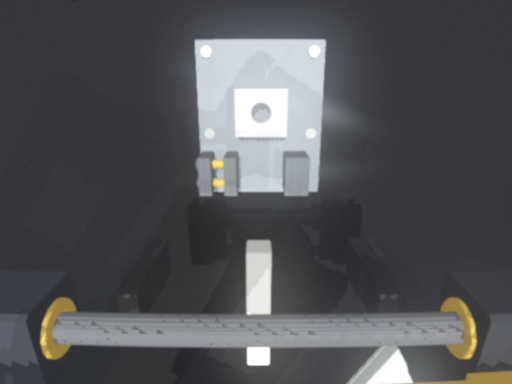

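The spacer stands square on the ledge, hole at (261,113), aligned with the tool, 55 mm ahead and roughly centred sideways. The near bolts are at row 133, so I'll part-close the fingers to clear them.

>>> move_arm --force 25 --plan '[{"gripper": 0.2,"yaw": 0,"slide": [2,0,2]},{"gripper": 0.2,"yaw": 0,"slide": [4.5,0.1,4]},{"gripper": 0.2,"yaw": 0,"slide": [5.5,0.1,6.5]},{"gripper": 0.2,"yaw": 0,"slide": [5.5,0.1,9]},{"gripper": 0.2,"yaw": 0,"slide": [5.5,0.1,9]},{"gripper": 0.2,"yaw": 0,"slide": [5.5,0.1,12]},{"gripper": 0.2,"yaw": 0,"slide": [5.5,0.1,14]},{"gripper": 0.2,"yaw": 0,"slide": [5.5,0.1,15.5]},{"gripper": 0.2,"yaw": 0,"slide": [5.5,0.1,16.6]},{"gripper": 0.2,"yaw": 0,"slide": [5.5,0.1,16.7]},{"gripper": 0.2,"yaw": 0,"slide": [5.5,0.1,16.7]}]'

```text
clock: 13.95
ee_pos: [653.0, 54.2, 18.3]
tool_rot: [[0.916, 0.401, 0.001], [0.401, -0.916, -0.0], [0.001, 0.0, -1.0]]
contact_force: [0.8, -0.5, 0.6]
grip_width: 0.803
grasp_force: 0.0
```

>>> move_arm --force 25 --plan '[{"gripper": 0.4,"yaw": 0,"slide": [0,0,0]},{"gripper": 0.6,"yaw": 0,"slide": [0,0,0]},{"gripper": 1,"yaw": 0,"slide": [0,0,0]},{"gripper": 1,"yaw": 0,"slide": [0,0,0]},{"gripper": 1,"yaw": 0,"slide": [0,0,0]},{"gripper": 1,"yaw": 0,"slide": [0,0,0]},{"gripper": 1,"yaw": 0,"slide": [0,0,0]},{"gripper": 1,"yaw": 0,"slide": [0,0,0]}]'

```text
clock: 14.75
ee_pos: [653.1, 54.2, 18.3]
tool_rot: [[0.916, 0.401, 0.001], [0.401, -0.916, -0.0], [0.001, 0.001, -1.0]]
contact_force: [-1.0, -0.3, 5.5]
grip_width: 0.497
grasp_force: 25.0
```

>>> move_arm --plan '[{"gripper": 1,"yaw": 0,"slide": [0,0,-0.5]},{"gripper": 1,"yaw": 0,"slide": [0,0,-2]},{"gripper": 1,"yaw": 0,"slide": [0,0,-4]},{"gripper": 1,"yaw": 0,"slide": [0,0,-6]},{"gripper": 1,"yaw": 0,"slide": [0,0,-9]},{"gripper": 1,"yaw": 0,"slide": [-1.5,1,-12]},{"gripper": 1,"yaw": 0,"slide": [-4,2.5,-13]},{"gripper": 1,"yaw": 0,"slide": [-7,4.3,-13]},{"gripper": 1,"yaw": 0,"slide": [-10,6.2,-13]},{"gripper": 1,"yaw": 0,"slide": [-13,8,-13]},{"gripper": 1,"yaw": 0,"slide": [-16,10,-13]},{"gripper": 1,"yaw": 0,"slide": [-19,11.8,-13]}]'

```text
clock: 15.95
ee_pos: [525.0, -131.0, 148.5]
tool_rot: [[0.916, 0.401, 0.0], [0.401, -0.916, -0.0], [0.0, 0.0, -1.0]]
contact_force: [0.6, -0.1, -1.4]
grip_width: 0.493
grasp_force: 25.0
```

>>> move_arm --plan '[{"gripper": 1,"yaw": 0,"slide": [-3,1.8,0]},{"gripper": 1,"yaw": 0,"slide": [-6,3.7,0]},{"gripper": 1,"yaw": 0,"slide": [-9,5.6,0]},{"gripper": 1,"yaw": 0,"slide": [-12,7.4,0]},{"gripper": 1,"yaw": 0,"slide": [-14,8.7,0]},{"gripper": 1,"yaw": 0,"slide": [-15.2,9.4,0]},{"gripper": 1,"yaw": 0,"slide": [-15.2,9.4,0]},{"gripper": 1,"yaw": 0,"slide": [-15.2,9.4,0]}]'

```text
clock: 16.75
ee_pos: [424.7, -276.5, 147.9]
tool_rot: [[0.916, 0.401, 0.0], [0.401, -0.916, 0.0], [0.0, -0.0, -1.0]]
contact_force: [0.4, -0.1, -1.8]
grip_width: 0.496
grasp_force: 25.0
```

Run:
```python
from h import *
s=ctrl.state(); print(s['ee_pos'],s['clock'],s['grip_width'])
a=snap('scene')['color'];w=snap('wrist')['color']
c=np.hstack([cv2.resize(a[150:310,50:390],(510,240),interpolation=cv2.INTER_CUBIC),cv2.resize(w,(290,240))])
cv2.imwrite('pics/p7.png',cv2.cvtColor(c,cv2.COLOR_RGB2BGR))
```

```text
[ 424.72265772 -276.51939278  147.89412475] 16.75 0.4962569871115831
```

View pics/p7.png

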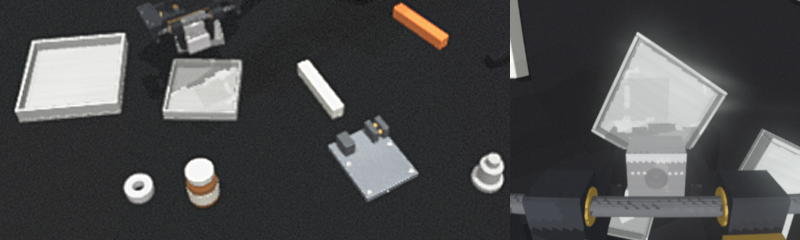

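The spacer is held over the middle tray, and the white block lies flat on the bench beside the empty holder. Next I'll lower it gently.

>>> move_arm --plan '[{"gripper": 1,"yaw": 0,"slide": [0,0,2]},{"gripper": 1,"yaw": 0,"slide": [0,0,4.5]},{"gripper": 1,"yaw": 0,"slide": [0,0,7]},{"gripper": 1,"yaw": 0,"slide": [0,0,9.5]},{"gripper": 1,"yaw": 0,"slide": [0,0,11.5]},{"gripper": 1,"yaw": 0,"slide": [0,0,12.5]},{"gripper": 1,"yaw": 0,"slide": [0,0,13]},{"gripper": 1,"yaw": 0,"slide": [0,0,13.4]},{"gripper": 1,"yaw": 0,"slide": [0,0,13.6]},{"gripper": 1,"yaw": 0,"slide": [0,0,13.6]},{"gripper": 1,"yaw": 0,"slide": [0,0,13.6]}]'

```text
clock: 17.95
ee_pos: [424.8, -277.5, 12.3]
tool_rot: [[0.916, 0.401, 0.001], [0.401, -0.916, -0.001], [0.0, 0.001, -1.0]]
contact_force: [-0.9, 0.8, -1.3]
grip_width: 0.494
grasp_force: 25.0
```

>>> move_arm --plan '[{"gripper": 1,"yaw": 0,"slide": [0,0,0.1]},{"gripper": 1,"yaw": 0,"slide": [0,0,0.15]},{"gripper": 1,"yaw": 0,"slide": [0,0,0.15]}]'

```text
clock: 18.25
ee_pos: [424.8, -277.5, 11.3]
tool_rot: [[0.916, 0.401, 0.001], [0.401, -0.916, -0.001], [0.0, 0.001, -1.0]]
contact_force: [-1.6, 2.6, 6.8]
grip_width: 0.501
grasp_force: 25.0
```

>>> move_arm --plan '[{"gripper": 0.45,"yaw": 0,"slide": [0,0,0]},{"gripper": 0.3,"yaw": 0,"slide": [0,0,0]},{"gripper": 0.3,"yaw": 0,"slide": [0,0,0]},{"gripper": 0.3,"yaw": 0,"slide": [0,0,0]},{"gripper": 0.3,"yaw": 0,"slide": [0,0,-1]},{"gripper": 0.3,"yaw": 0,"slide": [0,0,-3]},{"gripper": 0.3,"yaw": 0,"slide": [0,0,-6]},{"gripper": 0.3,"yaw": 0,"slide": [0,0,-10]},{"gripper": 0.3,"yaw": 0,"slide": [-3,0,-14]},{"gripper": 0.3,"yaw": 0,"slide": [-4,0,-16]},{"gripper": 0.3,"yaw": 0,"slide": [-4,0,-16]},{"gripper": 0.3,"yaw": 0,"slide": [-4,0,-16]}]'

```text
clock: 19.45
ee_pos: [387.9, -293.1, 170.5]
tool_rot: [[0.916, 0.401, 0.001], [0.401, -0.916, -0.001], [0.001, 0.001, -1.0]]
contact_force: [-0.2, 1.0, -0.5]
grip_width: 0.702
grasp_force: 0.0
```

Run:
```python
from h import *
s=ctrl.state(); print(s['ee_pos'],s['clock'],s['contact_force'])
a=snap('scene')['color'];w=snap('wrist')['color']
c=np.hstack([cv2.resize(a[150:310,50:390],(510,240),interpolation=cv2.INTER_CUBIC),cv2.resize(w,(290,240))])
cv2.imwrite('pics/p8.png',cv2.cvtColor(c,cv2.COLOR_RGB2BGR))
```

```text
[ 387.94351617 -293.13345908  170.45586899] 19.45 [-0.19843032  1.01775593 -0.54610455]
```

View pics/p8.png

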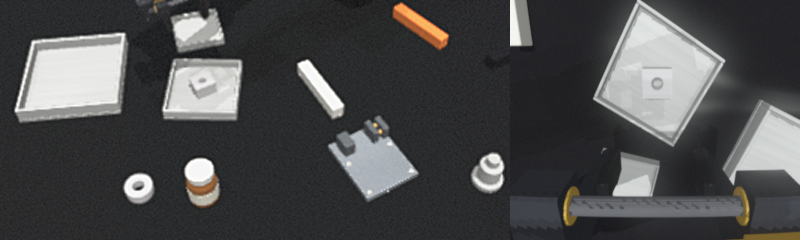

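The spacer stands in the middle of the tray at (203,82), the block lies flat and the gripper is clear, so I'm handing the job in.

```bash
python3 -c "
from workcell import ctrl
print(ctrl.job_done())"
```

```text
the job is handed in; nothing more can be done
None
```

I knocked the spacer out onto the ledge with the white block, laid the block flat on the bench, set the spacer down in the middle-sized tray and handed the job in at about 19.5 s; the hand-in gave no verdict, but the last pictures show everything in place.

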